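# Slide the eyelet-marking template onto the fixture's locating pins

## Task

Draw the aluminium eyelet-marking template out of its pigeonhole by its free end and put it down outside, for instance on the fixture's apron, and let go. Then take it by its upright tab and slide it nose first under the fixture's hold-down bar until its two holes drop over the locating pins and it lies flat and fully home on the base; let go of it. Leave everything else on the bench where it is.

Things in the scene. Friction and masses are not known exactly. Their poses are not given: they have to be found in the camera images.
- template_center (a point): Centre, half-way up, of the loose template: bare aluminium plate 64 (x) by 160 (y) by 8 mm, about 0.2 kg, nose at -y, tail at +y, with an upright tab on top near the tail and two holes. At the start it lies flat, its tail and tab inside the pigeonhole; the nose sticks about 74 mm out of the mouth, overhanging, with 40 mm free below it.
- template_tab (a point): Centre of the template's upright aluminium tab: 40 mm wide (x), 12 mm thick (y), 34 mm high, standing on the plate. It is 66 mm towards the tail (y = +66) and 21 mm above the template's centre; it ends 17 mm above and below this point. Axes as the template's.
- template_hole (a point): Centre of the template's round through hole, 18 mm across, at x = +15, y = +28 mm from the template's centre.
- template_slot (a point): Centre of the template's through slot, 18 mm (x) by 24 mm (y), at x = -15, y = -50 mm from the template's centre.
- pigeonhole: Fixed plywood box, open only towards its -y; outside 104 mm wide (x), y from -6 to +94 mm, 102 mm high. Origin at bench level under the centre of the stored template. Inside: floor 40 mm above the bench, 84 mm wide, 54 mm high. The template comes out towards the box's -y and is clear of it after about 90 mm.
- fixture: Fixed dark steel locating fixture. Origin at bench level under the seated template's centre; axes as the seated template's. Base plate 130 mm wide (x), y from -95 to +189 mm, top 20 mm above the bench: the template ends lying on it. The template goes in nose first towards -y, under the bar, sliding on the apron and the pin tops, which are at one height.
- seat (a point): Where the template's centre is when seated: 24 mm above the fixture's origin. Axes as the fixture's.
- apron (a point): Middle of the top of the fixture's raised apron: 48 mm wide (x, narrower than the template), 100 mm long (y, from +84 to +184 mm in the fixture's frame), 32 mm above the bench, 12 mm above the base.
- bar (a point): Middle of the underside of the fixture's steel hold-down bar, 48 mm above the bench, at y = -13 mm in the fixture's frame. The bar runs across (x), 14 mm wide (y) and 10 mm thick. It sits on two cheeks 76 mm apart inside, 14 mm thick, 48 mm high above the bench, from y = -6 to -84 mm.
- pin_near (a point): Top of the fixed steel pin for the round hole, at x = +15, y = +28 mm in the fixture's frame: 14 mm diameter, round top, 32 mm above the bench, 12 mm above the base; 2 mm of play all round in the hole.
- pin_far (a point): Top of the fixed steel pin for the slot, at x = -15, y = -50 mm in the fixture's frame; same size and height as the other pin.
- last: Bystander, to be left alone: a wooden shoe last, 235 mm long.
- hammer: Bystander, to be left alone: a hammer lying on the bench.
- mug: Bystander, to be left alone: a white mug.
- jar: Bystander, to be left alone: a green glass jar.
- brush: Bystander, to be left alone: a brush with a wooden handle.
- tray: Bystander, to be left alone: an empty low grey tray.
- spool: Bystander, to be left alone: a cardboard spool, 50 mm across, 60 mm high.
Mind the look-alikes: they are no part of the job. There is more than one size of the pigeonhole; the job needs the largest.

How it is judged:
On the way:
1. the template is out of the pigeonhole, put down and let go of (horizontal distance between template_center and pigeonhole above 0.088 m and contact force between the fingers and template below 0.1 N and angle between template_center's own z axis and vertical below 0.3 rad and linear speed of template below 0.03 m/s), for 0.2 s.
At the end, for the whole second after the job is handed in: The template rests over both pins, flat on the fixture's base: its centre within 6 mm of the seat sideways, no more than 2.5 mm above it, tilted less than 0.04 rad, turned less than 0.09 rad, at rest (horizontal distance between template_center and seat below 0.006 m and z of template_center in the frame of fixture between 0.021 and 0.0265 m and angle between template_center's own z axis and vertical below 0.04 rad and angle between the y axis of template_center and the y axis of fixture, either way round below 0.09 rad and linear speed of template below 0.01 m/s); the robot touches nothing.
It fails at once if a bystander is moved by more than 40 mm (distance of any of last, hammer, mug, jar, brush, tray, spool from where it was at the start of the episode above 0.04 m).
It also fails if it takes over 62 s, if anything falls off the work surface, if the arm or the gripper's body presses on something with over 40 N, if the wrist force passes 120 N, or if a joint passes its speed limit or range.

## Robot

A 6-joint arm with a two-finger parallel gripper is mounted at the origin on the work surface. World frame = base frame: x ahead of the robot, y to its left, z up, the work surface at z = 0. Lengths are in m, angles in rad, forces in N, time in s.
With the tool pointing down it reaches from about 0.3 to 0.825 m from the base axis. Payload 5.4 kg.
Tool frame: the origin (TCP) lies at the very end of the fingers, on their centre line; the grasp point (between the pads) lies 19 mm behind it; z points along the fingers, x is the direction in which the jaws open and shut, and the axes are right-handed (so a half turn about z gives the same grasp; the last joint's range is limited). The gripper opens to 92 mm and grips with 3 to 60 N. Pads are 20 mm wide; open, the fingers measure 128 mm over their backs; the gripper's body (75 mm by 189 mm) begins 69 mm behind the grasp point.
Start: joints at [-1.409, 0.158, 1.597, -0, 1.386, -0.21], TCP at [0.209, -0.536, 0.215] pointing down, gripper open.
Joint ranges: [-2.91, 2.91], [-0.94, 2.29], [0.18, 2.7], [-1.29, 4.43], [0.17, 2.64], [-3, 3]. Speed limits (rad/s): [2.57, 2.57, 3.14, 3.14, 3.14, 3.14].

## Interface

Orientations are given as a rotation vector (axis times angle).
In Python, from workcell import bot gives the robot as it stands. Calls block until the motion is done:
- bot.goto(position, orientation): joint-space move of the TCP to a pose.
- bot.line_to(position, rot=None, max_speed=0.15): straight line of the TCP; rot=None keeps the orientation; max_speed is the mean speed in m/s.
- bot.set_joints(angles): joint-space move.
- bot.set_gripper(opening, newtons=None): opening from 0.0 (shut) to 1.0 (fully open); newtons is the grip in N (None keeps the last); returns when the fingers have stopped.
- bot.hold(seconds).
- bot.inverse_kinematics(position, orientation): joint angles nearest the present ones, or None.
- bot.read_camera(name): name is "scene" or "top"; returns a dict with "pixels" (400x640x3 uint8, blue, green, red), "fx", "fy", "cx", "cy" (pixels), "R" (3x3) and "t" (3): a world point X has camera coordinates R X + t. Camera axes: x right, y down, z forward; pixel columns grow to the right and rows downward; lengths in m; the calibration is good to about 2 mm. A picture is of the moment at which its call begins. There is no depth.
A pose or a line that the arm cannot do raises bot.MotionError and nothing moves.
- bot.job_done(): hands the job in, once; it reports no verdict.
Readings, each from a call of its own:
- bot.current_clock(): time.
- bot.current_joints(): joint angles.
- bot.current_joint_vel(): joint speeds.
- bot.current_effort(): joint torques, N m.
- bot.current_ee_pos(): TCP position.
- bot.current_tool_rot(): TCP orientation.
- bot.current_contact_force(): force on the tool from outside, world axes, zero at the start.
- bot.current_ft_torque(): the same for the moment, N m.
- bot.current_opening(): opening from 0.0 (shut) to 1.0 (fully open).
Only numpy, scipy, OpenCV 4.12 (cv2) and the standard library are available. Lean on these libraries where they do the work, as an engineer would, in place of code of your own. Each camera call takes 0.05 s, during which the arm holds its last target.

## Working session

There is one attempt and no reset: what is moved stays moved. The work goes in short steps, each a Python script; the robot and the scene stay as the last script left them, time stands still between calls to the robot, and variables do not carry over. Pictures are saved under pics/ and viewed, and the job is handed in when it is done.

```bash
ls; mkdir -p pics; python3 - <<'E'
from workcell import bot
import cv2
for n in ("scene","top"):
    c=bot.read_camera(n); cv2.imwrite(f"pics/{n}0.png",c["pixels"]); print(n,c["fx"],c["fy"],c["cx"],c["cy"],c["R"],c["t"])
print(bot.current_clock(),bot.current_tool_rot())
E
```

```text
pics
scene 498.72867612901695 498.72867612901695 321.88710055035966 191.45547613969794 [[-0.19496822  0.98056029  0.02211145]
 [ 0.59171083  0.13557156 -0.79466889]
 [-0.78221844 -0.1418516  -0.60664029]] [ 0.03930682 -0.27396408  2.0567209 ]
top 371.37091921661914 371.37091921661914 324.96399208004993 197.53100602850355 [[-0.01593561 -0.99954546  0.02559176]
 [-0.99451129  0.01319788 -0.10379359]
 [ 0.10340866 -0.02710531 -0.99426956]] [0.05194446 0.56197162 1.18763583]
0.1 [-2.59277366e+00  1.77184022e+00  1.86681133e-03]
```

View pics/scene0.png

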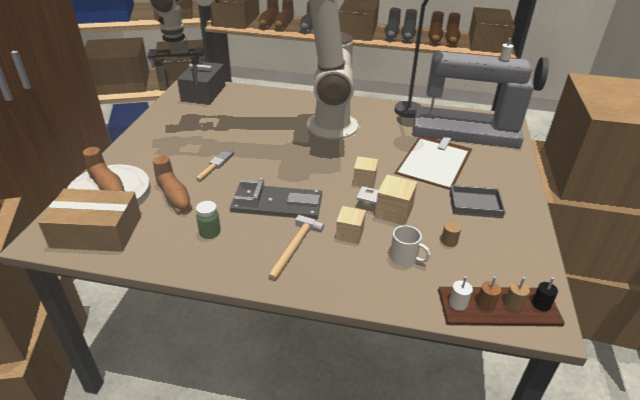

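View pics/top0.png

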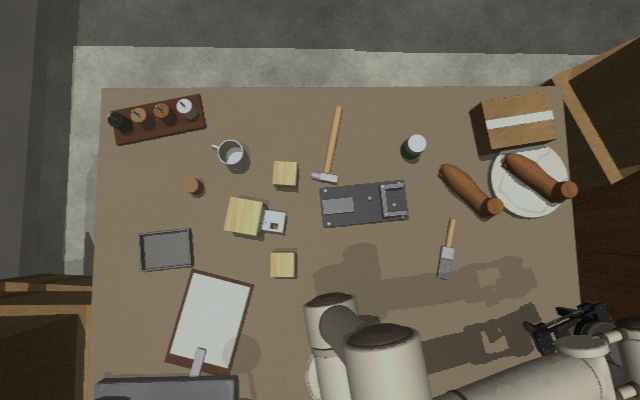

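```bash
python3 - <<'E'
import cv2
a=cv2.imread("pics/top0.png")[140:290,210:420]; cv2.imwrite("pics/topz.png",cv2.resize(a,None,fx=3.8,fy=3.8,interpolation=cv2.INTER_CUBIC))
a=cv2.imread("pics/scene0.png")[150:260,225:425]; cv2.imwrite("pics/scz.png",cv2.resize(a,None,fx=4,fy=4,interpolation=cv2.INTER_CUBIC))
E
```

```text
(no output)
```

View pics/topz.png

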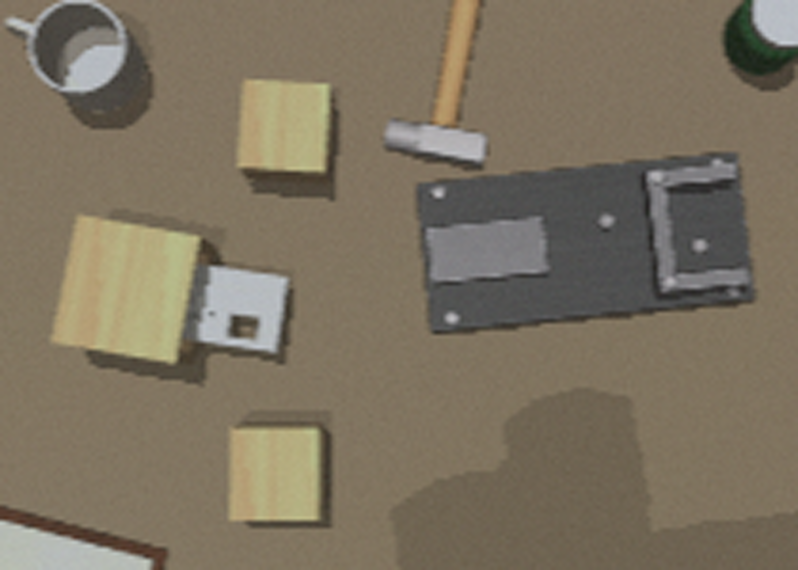

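View pics/scz.png

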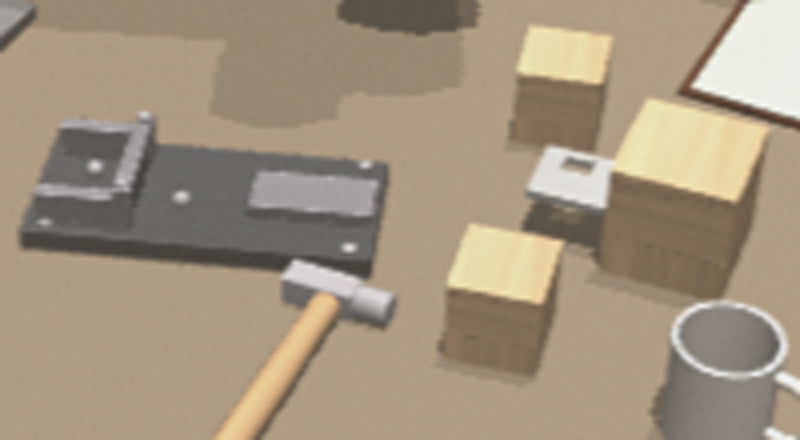

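```bash
cat > h.py <<'E'
from workcell import bot
import cv2, numpy as np
def ray(c,u,v,z):
    d=c["R"].T@np.array([(u-c["cx"])/c["fx"],(v-c["cy"])/c["fy"],1]); o=-c["R"].T@c["t"]
    return o+d*(z-o[2])/d[2]
def proj(c,X):
    p=c["R"]@np.asarray(X)+c["t"]; return np.array([c["fx"]*p[0]/p[2]+c["cx"],c["fy"]*p[1]/p[2]+c["cy"]])
def mask(c,fn,roi):
    x0,y0,x1,y1=roi; hsv=cv2.cvtColor(c["pixels"],cv2.COLOR_BGR2HSV).astype(int)
    m=np.zeros(hsv.shape[:2],np.uint8); m[y0:y1,x0:x1]=fn(hsv[y0:y1,x0:x1,0],hsv[y0:y1,x0:x1,1],hsv[y0:y1,x0:x1,2])*255; return m
def big(m):
    cs,_=cv2.findContours(m,cv2.RETR_EXTERNAL,cv2.CHAIN_APPROX_NONE); return max(cs,key=cv2.contourArea)
def rect(c,cnt,z):
    "contour pixels -> plane z -> min area rect: centre, sizes, corners"
    P=np.array([ray(c,u,v,z)[:2] for u,v in cnt[:,0]])
    r=cv2.minAreaRect((P*1000).astype(np.float32)); return r,cv2.boxPoints(r)
E
python3 - <<'E'
from h import *
c=bot.read_camera("top")
vis=c["pixels"].copy()
def rep(n,m,z):
    k=big(m); r,b=rect(c,k,z); cv2.drawContours(vis,[k],-1,(0,0,255),1); print(n,np.round(r[0],1),np.round(r[1],1),round(r[2],2),'\n',np.round(b,1).tolist())
rep("box",mask(c,lambda h,s,v:(s>80)&(v>140),(215,190,266,242)),.102)
rep("nose",mask(c,lambda h,s,v:(s<40)&(v>150),(255,200,295,242)),.048)
rep("fix",cv2.morphologyEx(mask(c,lambda h,s,v:(s<60),(310,170,420,240)),cv2.MORPH_CLOSE,np.ones((5,5))),.02)
rep("apron",mask(c,lambda h,s,v:(s<60)&(v>95),(315,190,358,222)),.032)
for nm,roi in (("near",(362,190,378,205)),("far",(388,198,400,211))):
    m=mask(c,lambda h,s,v:(v>120),roi); M=cv2.moments(m,True); print(nm,M["m00"],ray(c,M["m10"]/M["m00"],M["m01"]/M["m00"],.032))
m=mask(c,lambda h,s,v:(s>50)&(v<150),(266,218,281,232)); k=big(m);M=cv2.moments(k);print("slot",M["m00"],ray(c,M["m10"]/M["m00"],M["m01"]/M["m00"],.045))
a=vis[140:290,210:420]; cv2.imwrite("pics/v1.png",cv2.resize(a,None,fx=3.8,fy=3.8,interpolation=cv2.INTER_NEAREST))
E
```

```text
box [509.4 329.8] [ 33.9 103.4] 81.05 
 [[455.6000061035156, 321.1000061035156], [557.7999877929688, 305.0], [563.0999755859375, 338.3999938964844], [460.8999938964844, 354.5]]
nose [488.6 210.5] [65.4 63.7] 79.74 
 [[451.3999938964844, 184.0], [514.0999755859375, 172.6999969482422], [525.7999877929688, 237.0], [463.1000061035156, 248.39999389648438]]
fix [567.5 -69.4] [190.4 313.4] 3.8 
 [[462.1000061035156, 80.69999694824219], [482.8999938964844, -232.10000610351562], [672.9000244140625, -219.39999389648438], [652.0999755859375, 93.30000305175781]]
apron [536.2   2.3] [ 46.9 101.8] 4.97 
 [[508.5, 51.0], [517.2999877929688, -50.5], [564.0, -46.400001525878906], [555.2000122070312, 55.0]]
near 7.0 [ 0.55979681 -0.10044339  0.032     ]
far 7.0 [ 0.5380254  -0.18107283  0.032     ]
slot 18.0 [0.47200115 0.20937689 0.045     ]
```

View pics/v1.png

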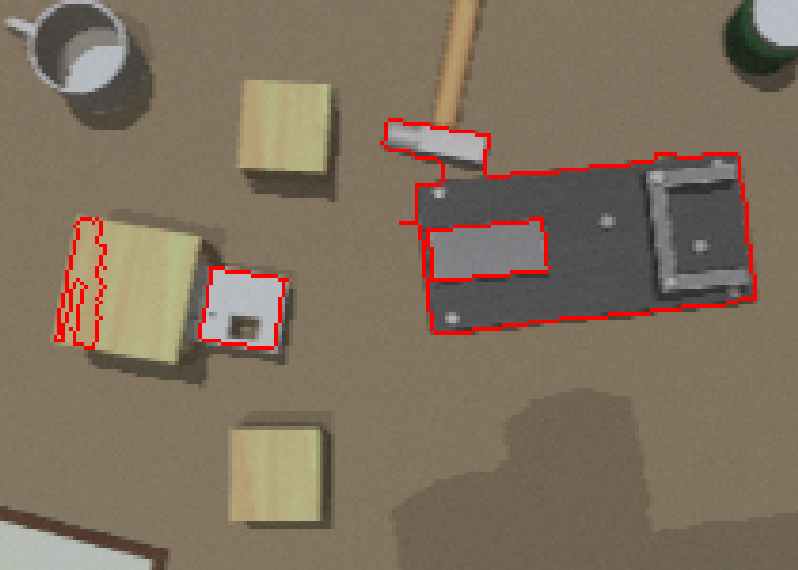

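```bash
python3 - <<'E'
from h import *
c=bot.read_camera("top")
# fixture base: restrict to columns 345.. (right of hammer) and fit lines on its bottom and right edges
m=mask(c,lambda h,s,v:(s<60),(345,170,420,240)); k=big(m)
r,b=rect(c,k,.02); print(np.round(r[1],1),r[2],np.round(b,1).tolist())
m=mask(c,lambda h,s,v:(s<60),(310,200,420,240)); k=big(m)[:,0]
P=np.array([ray(c,u,v,.02)[:2] for u,v in k])*1000
# bottom edge: max row per column
e=np.array([[u,k[k[:,0]==u][:,1].max()+.5] for u in range(328,404)])
Q=np.array([ray(c,u,v,.02)[:2] for u,v in e],np.float32)*1000
vx,vy,x0,y0=cv2.fitLine(Q,cv2.DIST_HUBER,0,.01,.01).ravel(); print("edge yaw",np.degrees(np.arctan2(-vx,vy))%180,x0,y0)
s=bot.read_camera("scene")
vis=s["pixels"].copy()
import math
for X in ([.5598,-.1004,.032],[.5380,-.1811,.032]): print("proj scene",proj(s,X))
for nm,roi in (("near",(265,194,276,205)),("far",(244,186,254,196))):
    g=s["pixels"].astype(int).sum(2)[roi[1]:roi[3],roi[0]:roi[2]]; m=(g>g.max()*0.8); ys,xs=np.nonzero(m); print(nm,xs.mean()+roi[0],ys.mean()+roi[1],m.sum(),ray(s,xs.mean()+roi[0],ys.mean()+roi[1],.032))
m=mask(c,lambda h,s,v:(s<40)&(v>120),(308,168,340,184)); k=big(m); r,b=rect(c,k,.02); print("hammer",np.round(b,1).tolist())
print(bot.current_clock())
E
```

```text
[134.9 212.9] 5.335639476776123 [[468.3999938964844, -21.100000381469727], [488.20001220703125, -233.10000610351562], [622.5, -220.60000610351562], [602.7000122070312, -8.600000381469727]]
edge yaw 5.4173126 477.5246 -89.982216
proj scene [270.09473852 197.0912487 ]
proj scene [248.25210879 189.75320643]
near 270.0 198.5 6 [ 0.56696646 -0.09866682  0.032     ]
far 248.0 190.75 4 [ 0.54335772 -0.18022943  0.032     ]
hammer [[613.5999755859375, 3.5999999046325684], [637.5, -1.5], [656.2999877929688, 86.30000305175781], [632.5, 91.4000015258789]]
0.25
```

```bash
cat >> h.py <<'E'
from scipy.spatial.transform import Rotation as Ro
FO=np.array([.5483,-.1304]); FY=np.radians(5.3)
def axes(yaw): return np.array([np.cos(yaw),np.sin(yaw)]),np.array([-np.sin(yaw),np.cos(yaw)])
def fx(x,y): a,b=axes(FY); return FO+a*x+b*y
def down(ang):
    "tool down, jaws along world angle ang"
    x=np.array([np.cos(ang),np.sin(ang),0]); z=np.array([0,0,-1.]); return Ro.from_matrix(np.c_[x,np.cross(z,x),z]).as_rotvec()
E
python3 - <<'E'
from h import *
ty=np.radians(-10.1); C=np.array([.4969,.2571]); a,b=axes(ty); g=C-.030*b
R=None
for d in (0,np.pi):
    print(d,bot.inverse_kinematics([*g,.2],down(ty+d)),bot.inverse_kinematics([*fx(0,.088),.03],down(FY+d)), bot.inverse_kinematics([*fx(0,.18),.05],down(FY+d+np.pi/2)),bot.inverse_kinematics([*fx(0,.18),.05],down(FY+d-np.pi/2)))
E
```

```text
0 [0.21033787 0.08382739 1.70780898 0.         1.34995629 0.38661612] [-3.02145702e-01  2.97118286e-01  1.83021912e+00 -4.44089210e-16
  1.01425525e+00 -3.94648152e-01] [-1.34914991e-01  2.46200341e-01  1.84614150e+00 -4.44089210e-16
  1.04925082e+00 -1.79821377e+00] [-1.34914991e-01  2.46200341e-01  1.84614150e+00 -4.44089210e-16
  1.04925082e+00  1.34337889e+00]
3.141592653589793 [ 2.10337870e-01  8.38273885e-02  1.70780898e+00 -4.44089210e-16
  1.34995629e+00 -2.75497653e+00] [-3.02145702e-01  2.97118286e-01  1.83021912e+00 -4.44089210e-16
  1.01425525e+00  2.74694450e+00] [-1.34914991e-01  2.46200341e-01  1.84614150e+00 -4.44089210e-16
  1.04925082e+00  1.34337889e+00] [-1.34914991e-01  2.46200341e-01  1.84614150e+00 -4.44089210e-16
  1.04925082e+00 -1.79821377e+00]
```

```bash
python3 - <<'E'
from h import *
ty=np.radians(-10.1); C=np.array([.4969,.2571]); a,b=axes(ty); g=C-.030*b
bot.goto([*g,.2],down(ty)); bot.line_to([*g,.032],max_speed=.12)
print(bot.current_contact_force())
bot.set_gripper(0,60); print(bot.current_opening(),bot.current_contact_force(),bot.current_clock())
p=bot.current_ee_pos(); print(p)
bot.line_to([*(g-.03*b),.0335],max_speed=.06); print(bot.current_contact_force(),bot.current_opening(),bot.current_clock())
for n in ("scene","top"): cv2.imwrite(f"pics/{n}2.png",cv2.resize((bot.read_camera(n)["pixels"])[140:270,200:420],None,fx=3.6,fy=3.6))
E
```

```text
[-0.14072892 -0.88342539  0.7933786 ]
0.6872239542310926 [ 0.79541443 -0.64648702  1.43196258] 5.2167
[0.49190884 0.22750697 0.03218845]
[-0.49055726 -0.15828983 -3.23073057] 0.6859071668343074 5.8667
```

View pics/scene2.png

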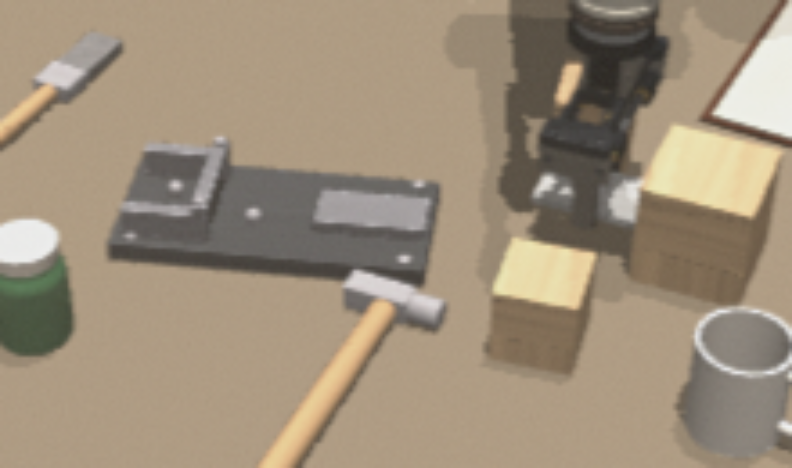

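The view shows the template held by its sides (around pixel 590,195) and coming out of the big box, with the opening at 63 mm as expected. I'll keep pulling.

```bash
python3 - <<'E'
from h import *
ty=np.radians(-10.1); C=np.array([.4969,.2571]); a,b=axes(ty); g=C-.030*b
bot.line_to([*(g-.105*b),.0345],max_speed=.08); print(bot.current_contact_force())
bot.line_to([*(g-.115*b),.10],max_speed=.1); print(bot.current_contact_force(),bot.current_opening(),bot.current_clock())
for n in ("scene","top"): cv2.imwrite(f"pics/{n}3.png",cv2.resize((bot.read_camera(n)["pixels"])[100:270,200:420],None,fx=3.6,fy=3.5))
E
```

```text
[ 0.5679822  -0.74099629 -3.00564684]
[ 0.01493682 -0.13919696 -4.0314927 ] 0.6831739798136303 7.875
```

View pics/scene3.png

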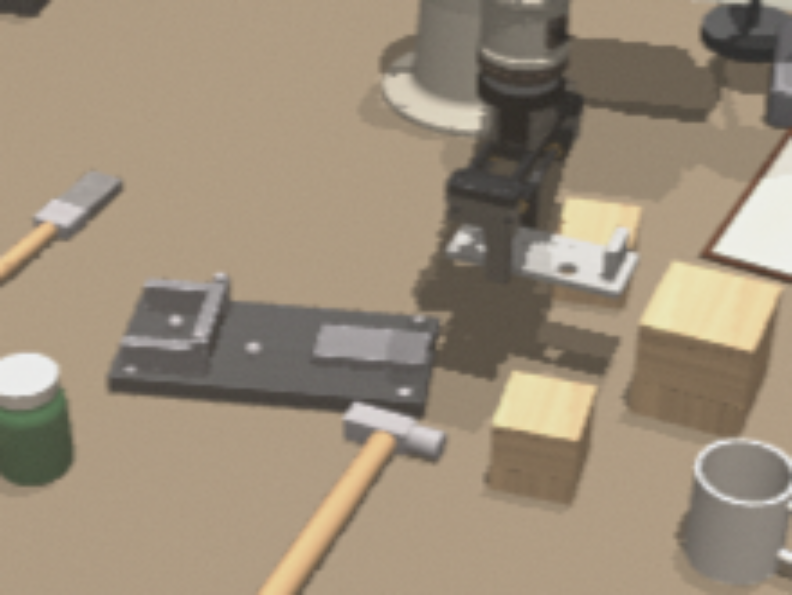

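View pics/top3.png

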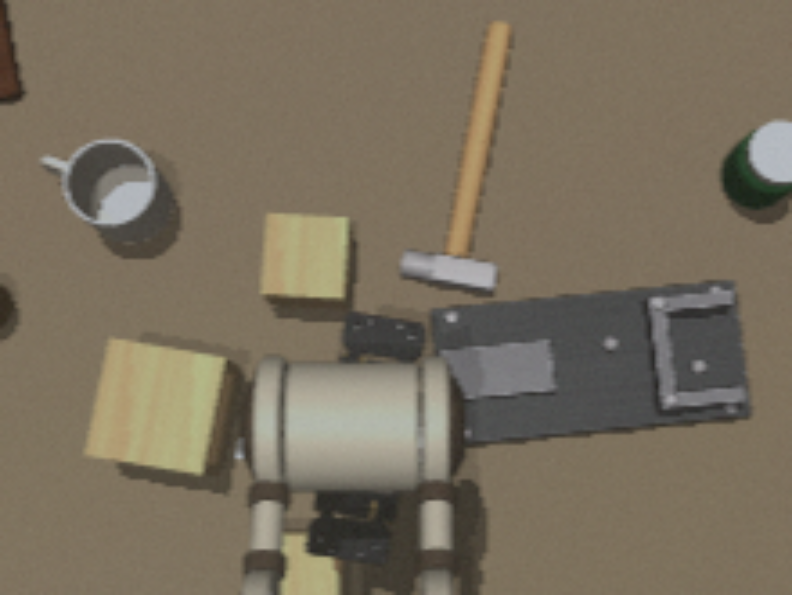

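```bash
python3 - <<'E'
from h import *
p=fx(0,.090)
bot.line_to([*p,.10],rot=down(FY),max_speed=.12)
bot.line_to([*p,.034],max_speed=.08); f0=bot.current_contact_force(); print(f0)
z=.034
while z>.0235:
    z-=.0015; bot.line_to([*p,z],max_speed=.03); f=bot.current_contact_force(); print(round(z,4),f.round(2))
    if f[2]>f0[2]+4: break
cv2.imwrite("pics/scene4.png",cv2.resize((bot.read_camera("scene")["pixels"])[100:270,200:420],None,fx=3.6,fy=3.5))
print(bot.current_clock())
E
```

```text
[ 0.12285979  0.43203346 -2.81410535]
0.0325 [-0.37  0.24 -2.69]
0.031 [ 0.66 -0.11 -2.53]
0.0295 [-0.23 -0.99 -2.03]
0.028 [-0.32 -0.49 -1.96]
0.0265 [ 0.12 -0.44 -2.41]
0.025 [ 0.7   0.23 -2.39]
0.0235 [-2.84  1.    5.59]
12.3167
```

View pics/scene4.png

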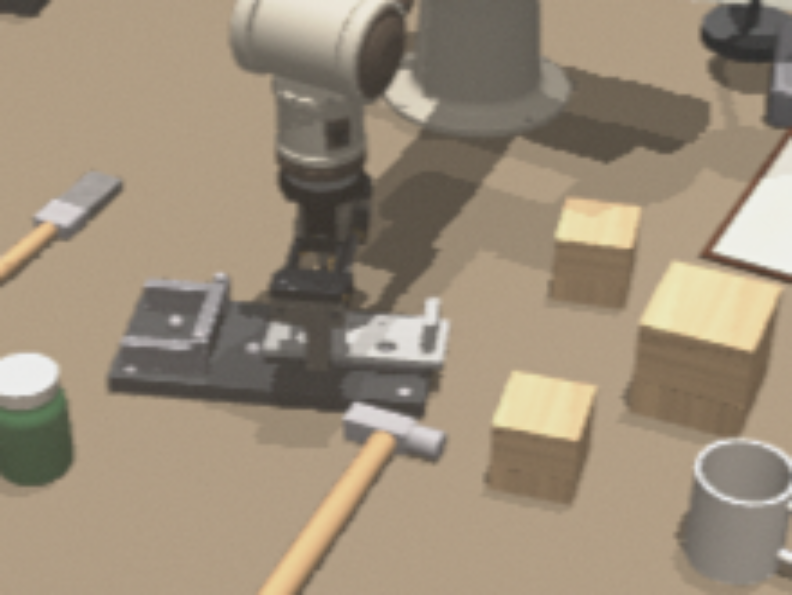

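The template is on the apron, level. Next I'll release it, back off and re-measure.

```bash
python3 - <<'E'
from h import *
p=fx(0,.090)
bot.set_gripper(.85); bot.hold(.3); print(bot.current_contact_force())
bot.line_to([*p,.13],max_speed=.15)
bot.goto([.40,-.30,.25],down(FY+np.pi/2))
c=bot.read_camera("top"); s=bot.read_camera("scene"); np.save("t5.npy",c["pixels"])
for n,q in (("top",c),("scene",s)): cv2.imwrite(f"pics/{n}5.png",cv2.resize(q["pixels"][150:245,230:420],None,fx=4.2,fy=4.2,interpolation=cv2.INTER_CUBIC))
m=mask(c,lambda h,s,v:(s<40)&(v>150),(310,180,375,225)); k=big(m); r,b=rect(c,k,.040); print("plate",np.round(r,1) if 0 else r,np.round(b,1).tolist())
print(bot.current_clock(), (fx(0,.120)*1000).round(1))
E
```

```text
[ 1.02652662 -0.56391752  0.59621418]
plate ((535.4886474609375, -10.721229553222656), (62.61516571044922, 160.1422576904297), 5.174910068511963) [[497.1000061035156, 66.19999694824219], [511.5, -93.30000305175781], [573.9000244140625, -87.5999984741211], [559.4000244140625, 71.80000305175781]]
15.8583 [537.2 -10.9]
```

View pics/top5.png

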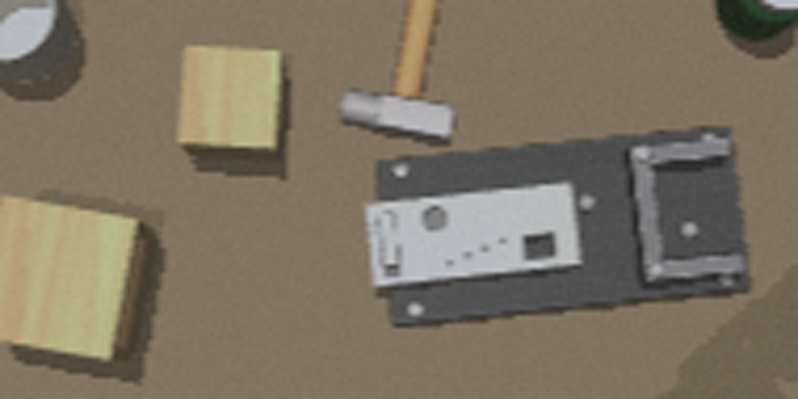

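View pics/scene5.png

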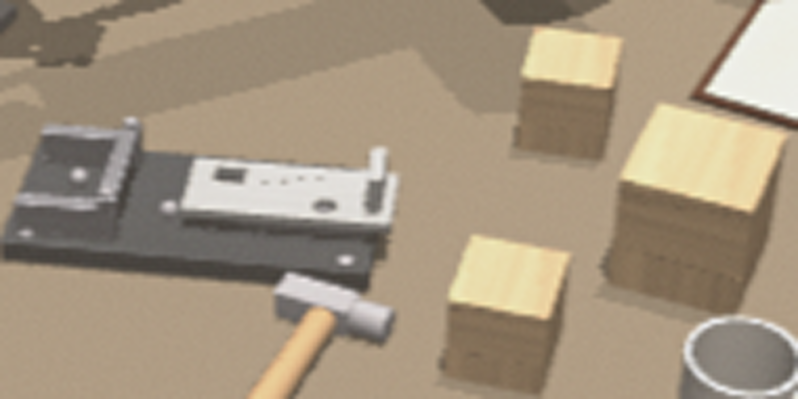

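```bash
python3 - <<'E'
from h import *
c=bot.read_camera("top"); g=cv2.cvtColor(c["pixels"],cv2.COLOR_BGR2GRAY).astype(float)
def wc(roi,dark,z):
    x0,y0,x1,y1=roi; p=g[y0:y1,x0:x1]; bg=np.median(np.r_[p[0],p[-1],p[:,0],p[:,-1]])
    w=np.clip((bg-p) if dark else (p-bg),0,None); w[w<.25*w.max()]=0
    ys,xs=np.mgrid[y0:y1,x0:x1]; u,v=(w*xs).sum()/w.sum(),(w*ys).sum()/w.sum(); print((u,v),"area",w.sum()/w.max()); return ray(c,u,v,z)[:2]*1000
o=(230,150)
def roi(x,y,r): x=x/4.2+o[0];y=y/4.2+o[1]; return int(round(x-r)),int(round(y-r)),int(round(x+r))+1,int(round(y+r))+1
H=wc(roi(434,217,5),1,.040); S=wc(roi(540,246,6),1,.040)
N=wc(roi(588,202,3),0,.031); F=wc(roi(689,229,4),0,.031)
print("hole",H,"slot",S,"near",N,"far",F)
ang=lambda d:np.degrees(np.arctan2(d[1],d[0])-np.arctan2(78,30))
print("yaw plate",ang(H-S),np.linalg.norm(H-S),"pins",ang(N-F),np.linalg.norm(N-F),"exp",np.hypot(30,78))
th=np.radians(5.2);a,b=axes(th)
for n,X,q in (("H",H,(15,28)),("S",S,(-15,-50)),("N",N,(15,28)),("F",F,(-15,-50))): print(n,"centre",X-q[0]*a-q[1]*b)
# screws' and base edges
m=mask(c,lambda h,s,v:(s<60),(345,165,420,240)); k=big(m)[:,0]
def edge(us,f):
    Q=np.array([ray(c,u,f(k[k[:,0]==u][:,1]),.02)[:2] for u in us],np.float32)*1000
    vx,vy,x0,y0=cv2.fitLine(Q,cv2.DIST_HUBER,0,.01,.01).ravel(); return np.array([x0,y0]),(np.degrees(np.arctan2(-vx,vy))+90)%180-90
for us,f in ((range(350,402),lambda r:r.max()+.5),(range(352,385),lambda r:r.min()-.5)):
    P,t=edge(us,f); print("edge",P,t,"proj a",P@a)
print("origin est proj a", FO*1000@a)
m=mask(c,lambda h,s,v:(s<40)&(v>150),(310,180,375,225)); k=big(m)[:,0]
def edge2(us,f):
    Q=np.array([ray(c,u,f(k[k[:,0]==u][:,1]),.04)[:2] for u in us],np.float32)*1000
    vx,vy,x0,y0=cv2.fitLine(Q,cv2.DIST_HUBER,0,.01,.01).ravel(); return np.array([x0,y0]),(np.degrees(np.arctan2(-vx,vy))+90)%180-90
for f in (lambda r:r.max()+.5,lambda r:r.min()-.5):
    P,t=edge2(range(322,364),f); print("plate edge",P,t,"proj a",P@a)
E
```

```text
(np.float64(332.7231907025885), np.float64(201.18040147913365)) area 20.03174603174603
(np.float64(358.63095677872184), np.float64(210.72195542420883)) area 60.6044776119403
(np.float64(369.1985233798195), np.float64(197.7104183757178)) area 8.072847682119205
(np.float64(393.68078175895766), np.float64(204.0244299674267)) area 7.397590361445783
hole [549.25326434  19.06542608] slot [517.07551621 -64.36731821] near [ 559.90279672 -101.24361964] far [ 538.03043318 -181.17338296]
yaw plate -0.0527641290186128 89.42276161049506 pins 5.733473152178669 82.86837365356661 exp 83.57032966310472
H centre [536.8527106  -10.17882579]
S centre [527.48215318 -13.21360958]
N centre [ 547.50224299 -130.4878715 ]
F centre [ 548.43707015 -130.01967433]
edge [ 479.76523 -121.34479] 5.1199646 proj a 466.7929146404738
edge [ 610.9012   -100.652145] 5.0436554 proj a 599.264594684566
origin est proj a 534.224927303346
plate edge [504.16998  -10.785029] 5.4046326 proj a 501.1175451876485
plate edge [567.21857  -13.759442] 5.3629303 proj a 563.6370676151761
```

```bash
python3 - <<'E'
from h import *
R=down(FY+np.pi/2); p=fx(0,.186)
bot.set_gripper(.5); bot.goto([*p,.14],R); bot.line_to([*p,.045],max_speed=.1); print(bot.current_contact_force())
bot.set_gripper(0,40); print(bot.current_opening()*92,bot.current_contact_force(),bot.current_clock())
bot.line_to([*p,.0465],max_speed=.05); print(bot.current_contact_force())
bot.line_to([*fx(0,.150),.0465],max_speed=.08); print(bot.current_contact_force(),bot.current_opening()*92)
cv2.imwrite("pics/scene6.png",cv2.resize((bot.read_camera("scene")["pixels"])[150:245,230:420],None,fx=4.2,fy=4.2))
cv2.imwrite("pics/top6.png",cv2.resize((bot.read_camera("top")["pixels"])[150:245,230:420],None,fx=4.2,fy=4.2))
print(bot.current_clock())
E
```

```text
[-0.65478454  0.30781654  0.35528678]
12.071557364603274 [-0.72867351 -0.36463329  0.78990813] 19.7167
[-0.29709584  0.30245311 -2.22809727]
[-0.77241745 -0.05399118 -3.00742355] 11.689441720784805
20.6667
```

View pics/scene6.png

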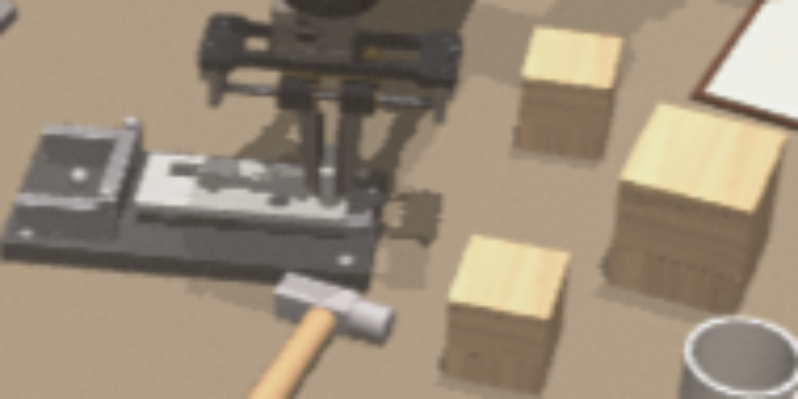

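View pics/top6.png

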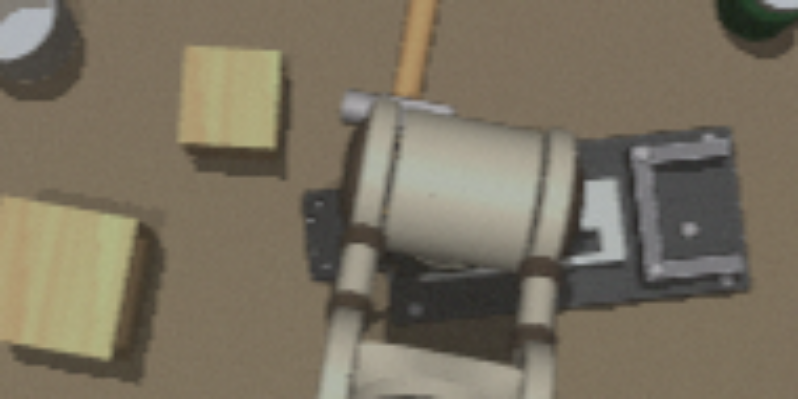

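The template is held by its tab (grip about 12 mm wide) and level. Its nose is just short of the bar and centred between the cheeks. I'll slide it in next, then lower while watching the force.

```bash
python3 - <<'E'
from h import *
for y in (.12,.095,.075,.066):
    bot.line_to([*fx(0,y),.0465],max_speed=.08); f=bot.current_contact_force(); print(y,f.round(2))
    if np.linalg.norm(f[:2])>15: print("stop"); break
else:
    f0=f; z=.0465
    while z>.0332:
        z-=.0012; bot.line_to([*fx(0,.066),z],max_speed=.04); f=bot.current_contact_force(); print(round(z,4),f.round(2),bot.current_ee_pos().round(4))
        if np.linalg.norm(f-f0)>8: break
cv2.imwrite("pics/scene7.png",cv2.resize((bot.read_camera("scene")["pixels"])[150:245,230:420],None,fx=4.2,fy=4.2))
print(bot.current_clock())
E
```

```text
0.12 [-0.14  0.83 -3.03]
0.095 [-0.69 -0.26 -2.74]
0.075 [ 0.31  0.08 -2.54]
0.066 [-0.56 -0.5  -1.78]
0.0453 [ 0.43  0.06 -2.15] [ 0.542  -0.0644  0.0451]
0.0441 [-0.28 -0.32 -2.01] [ 0.5421 -0.0645  0.044 ]
0.0429 [-0.86 -0.24 -2.21] [ 0.5421 -0.0646  0.0428]
0.0417 [ 0.09 -0.73 -2.53] [ 0.5421 -0.0647  0.0416]
0.0405 [ 0.33 -0.38 -2.94] [ 0.5421 -0.0646  0.0404]
0.0393 [-0.04 -0.38 -3.17] [ 0.5421 -0.0647  0.0392]
0.0381 [ 1.04 -0.49 -1.98] [ 0.5422 -0.0647  0.038 ]
0.0369 [-0.    0.04 -1.95] [ 0.5422 -0.0647  0.0368]
0.0357 [ 0.32  0.02 -3.46] [ 0.5422 -0.0647  0.0356]
0.0345 [-0.42 -0.91 -2.85] [ 0.5422 -0.0647  0.0344]
0.0333 [-0.66  0.16 -2.98] [ 0.5422 -0.0647  0.0333]
0.0321 [-2.84  1.7   6.29] [ 0.5423 -0.0647  0.0331]
25.375
```

View pics/scene7.png

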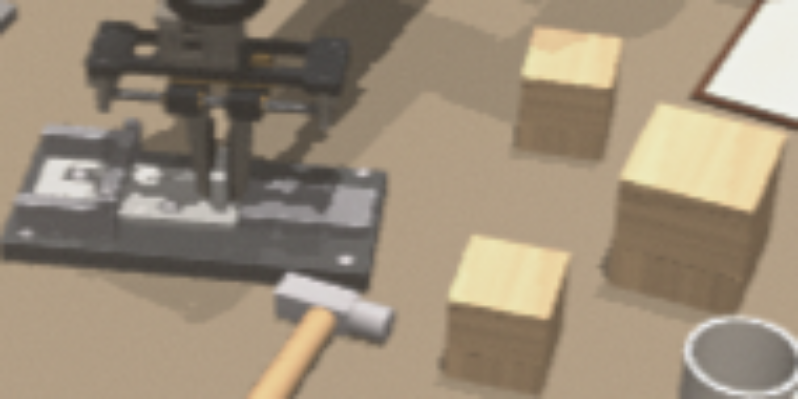

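It went down the full 12 mm over the pins, with contact at the base height. Next I'll release and check.

```bash
python3 - <<'E'
from h import *
bot.set_gripper(.35); bot.hold(.2); print(bot.current_contact_force())
bot.line_to([*fx(0,.066),.14],max_speed=.12); bot.goto([.40,-.32,.25],down(FY+np.pi/2)); bot.hold(.3)
c=bot.read_camera("top")
for n,q in (("top",c),("scene",bot.read_camera("scene"))): cv2.imwrite(f"pics/{n}8.png",cv2.resize(q["pixels"][150:245,230:420],None,fx=4.2,fy=4.2,interpolation=cv2.INTER_CUBIC))
m=mask(c,lambda h,s,v:(s<40)&(v>150),(340,180,410,225)); m=cv2.morphologyEx(m,cv2.MORPH_CLOSE,np.ones((7,7))); r,b=rect(c,big(m),.028); print(r,b.round(1).tolist(),bot.current_clock(),bot.current_contact_force())
E
```

```text
[ 1.05756331 -2.81891647  2.61524573]
((552.4351806640625, -129.37167358398438), (96.95345306396484, 158.970703125), 3.8154985904693604) [[498.79998779296875, -53.29999923706055], [509.3999938964844, -211.89999389648438], [606.0999755859375, -205.5], [595.5, -46.79999923706055]] 28.7 [ 0.16957771  0.4534796  -0.43502903]
```

View pics/top8.png

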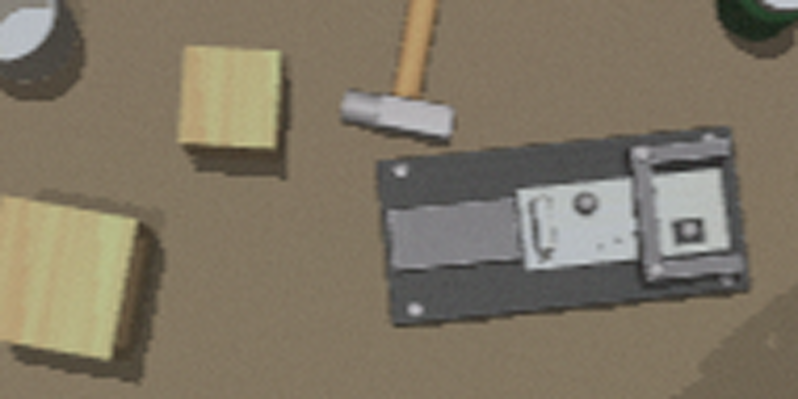

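View pics/scene8.png

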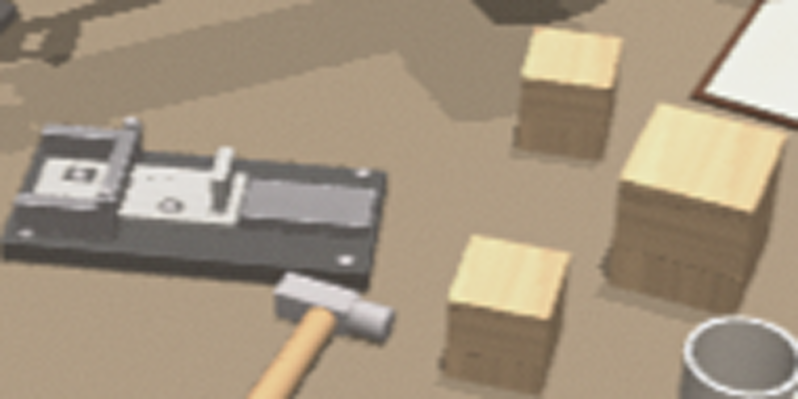

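The template lies flat. The near pin shows in the hole (586,203) and the far pin in the slot (689,231), with the tail just off the apron. The hammer and the other bystanders in view look unmoved.

```bash
python3 - <<'E'
from h import *
bot.job_done(); print(bot.current_clock())
E
```

```text
the job is handed in; nothing more can be done
the job is handed in; nothing more can be done
```

The template is seated in the fixture and the job is handed in, at about 29 s of the 62 s allowed. I drew it out of the large pigeonhole by its nose and set it down on the apron. I let go, took it by the tab, slid it under the bar and lowered it over both pins.

**Checks that agreed:**
- **Lowering:** the template went down about 13 mm without resistance. It touched at the height of the base, 0.0331 m at the TCP against 0.033 m expected.
- **Last pictures:** both show it lying flat, with a pin visible in the hole and in the slot. The tail is just clear of the apron, and the robot is clear of everything.
- **Bystanders:** the ones in these views (hammer, mug, jar) look unmoved by eye. I did not measure them, and the last, brush, tray and spool were out of the cropped pictures.

**Checks that failed or disagreed:**
- **Final outline fit:** it gave 97 mm of width instead of 64 because it took in the cheeks of the fixture. I did not use it, so the final sideways position and turn rest on the pins showing in the holes.
- **Slot measurement on the apron:** it took in other dark pixels and I set it aside.
- **Pins in the scene camera:** they came out 5–7 mm further in x than in the top camera. I used the top camera.

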